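Crack open the purge valve and hold the chamber cover over its screw holes

ROBOT

A 7-joint arm with a two-finger parallel gripper is mounted at the origin on a cart in front of the work surface, level with it; the furniture and walls round the work are solid. World frame = base frame: x ahead of the robot, y to its left, z up, the work surface at z = 0. Lengths are in m, angles in rad, forces in N, time in s.
With the tool pointing down it reaches from about 0.425 to 0.825 m from the base axis. Payload 3.6 kg.
Tool frame: the origin (TCP) lies on the centre line of the jaws, within the pads' length; the fingertips stand 19 mm ahead of it and the grasp point (between the pads) is the TCP (nose_length is the distance from the TCP to the fingertips, in m); z points along the fingers, y is the line along which they close (so a half turn about z gives the same grasp; the last joint's range is limited). The gripper opens to 85 mm and grips with 20 to 120 N. Pads are 22 mm wide; open, the fingers measure 114 mm over their backs; the gripper's body (76 mm by 85 mm) begins 54 mm behind the grasp point. The pads swing forward as they close: fully open they stand 13 mm farther back than shut.
Start: joints at [-1.163, 0.615, -0.013, 1.423, 0.008, 1.103, -0.04], TCP at [0.274, 0.59, 0.25] pointing down, gripper open.
Joint ranges: [-3.12, 3.12], [-0.3, 2.06], [-1.34, 1.32], [0.26, 2.42], [-1.36, 4.5], [0.01, 1.98], [-2.84, 2.84]. Speed limits (rad/s): [2.79, 2.79, 3.14, 3.14, 3.14, 3.14, 3.14].

INTERFACE

Orientations are given as a 3x3 rotation matrix whose columns are the frame's x, y, z axes.
In Python, from rig import observe, capture, camera_model, hand_in, cut_out, nose_length gives the robot as it stands.
- The arm moves only by the tool send_rows, never from a script. Its argument "increments" is a list of rows, each a list of 3 entries, a list of its own where there are three numbers: the turn, a rotation vector about the tool's x, y, z in rad, then the shift along the tool's x, y, z in m, then the opening, from -1 (shut) to 1 (fully open). A call has 1 to 20 rows; each row is the pose to reach, as a shift and turn from the pose commanded when the call began, along the tool's axes at that moment; what a row does not reach only later rows make up. A row lasts 1/8 s, in which the tool goes at most 62.5 mm and 10.7 degrees, less where a joint would pass 70% of its speed; a pose out of reach is approached as far as the arm can. A call with a gripper value outside its range is refused whole. The fingers move at their own pace and stop on an object; "newtons" is the grip in N (left out, the last holds). Time passes only in rows, so rows that repeat a pose let the fingers close. It gives the time, the measured TCP pose, the force, the opening and the grip force at its end, in the units of the state.
- observe(): the state, without advancing time (a new reading comes with each control period).
- capture(name): name is "scene" or "top"; returns the picture (400x640x3 uint8, blue, green, red); there is no depth.
- camera_model(name): a dict with "fx", "fy", "cx", "cy" (pixels), "view" (4x4, takes a point from world to camera coordinates). Camera axes: x right, y down, z forward; pixel columns grow to the right and rows downward; lengths in m; the calibration is good to about 2 mm. A picture is of the moment at which its call begins. camera_model takes no time and is no camera call.
- hand_in(): hands the job in; it is judged then, once.
Trained networks look in the newest picture that a camera, given by its name, has taken for a name from the list of things; names that differ only in an ending like _2 or _b are one class to them, and where a whole thing is asked for, a point or a joint stands for the part that bears it (a point fixed in the world has none). Each returns a list of dicts, best first, with "p" (0 to 1); they miss things now and then, are a little off and sometimes report something else, mostly with a low value. They report only what shows in the picture. A call takes as long as a camera call. They do not tell look-alikes from the thing itself.
- cut_out(camera, label): "pixels" (400x640 bool, what is visible of it) and "extent" ([left, top, width, height] in pixels, round what is visible of it).
The state is a dict: "clock": time; "joint_positions": joint angles; "joint_vel": joint speeds; "tau": joint torques, N m; "tool_pos": TCP position; "orientation": TCP orientation; "force": force on the tool from outside, world axes, zero at the start; "torque": the same for the moment, N m; "grip_width": opening from 0.0 (shut) to 1.0 (fully open); "finger_force": force on a finger pad.
Only numpy, scipy, OpenCV 4.12 (cv2) and the standard library are available. Lean on these libraries where they do the work, as an engineer would, in place of code of your own. Each camera call takes 0.05 s, during which the arm holds its last target. There are 200 camera calls.

TASK

Gas must sweep gently out from under the sample chamber's cover while a colleague drops in the sealing screws. First turn the blue handle of the inlet valve until its red pointer stands on the green half-open mark (45 degrees), never much past it, and let go of it; then pick up the aluminium cover plate by its black handle and hold it level about 1 cm above the chamber's rim, its four screw holes straight over the four threaded holes, without it ever touching the chamber. Finish while still holding the cover still in the air there, with the valve still half open, and leave the pipette tip box, the timer and the dish of screws where they stand.

Things in the scene. Friction and masses are not known exactly. Their poses are not given: they have to be found in the camera images.
- chamber: Purge chamber fixture, fixed: grey base plate 120 x 240 x 8 mm (x, y, z) with an aluminium chamber block towards its -y end, and towards +y the inlet valve with its blue handle (80 mm high), a steel regulator (54 mm high) and a green gas cartridge. Origin: centre of the plate's underside, z up. In this frame the block's centre is at x 0, y -63 mm; the valve's upright axis at x -20, y +45 mm.
- rim (a point): Centre of the chamber block's top face, 46 mm above the worktop; axes as the fixture's. The block is 90 x 116 mm (x, y) with a round 70 mm well holding a petri dish, a black sealing ring round the well (stands 1 mm above the rim) and four 6 mm threaded holes near the corners.
- thread0 (a point): Mouth of the threaded hole (6 mm) at x = -36, y = -49 mm from point rim, in the fixture's axes, in the rim plane.
- thread1 (a point): Mouth of the threaded hole at x = -36, y = +49 mm from point rim.
- thread2 (a point): Mouth of the threaded hole at x = +36, y = +49 mm from point rim.
- thread3 (a point): Mouth of the threaded hole at x = +36, y = -49 mm from point rim.
- valve (a joint): Angle of the valve handle, rad, about the upright axis, growing counter-clockwise from above; stops at 0 (closed) and 1.571 (open); starts between 0 and 0.35. At 0 the red pointer looks along the fixture's -x, at 1.571 along its -y (to the chamber). The thick green mark on the white scale is at 0.785, black marks every 15 degrees. It stays where it is left (friction 0.08 N m).
- valve_grip (a point): On the valve's axis at mid height of the blue handle, 69 mm above the worktop; turns with the handle, its -x is the pointer's direction. The handle is an upright bar 48 mm long (along x), 10 mm thick, 22 mm high (58 to 80 mm above the worktop), centred on the axis. The white scale plate below it is at 49 mm and reaches 41 mm from the axis.
- cover: Loose cover plate: aluminium, 90 x 116 x 6 mm (x, y, z), 0.18 to 0.29 kg, four 8 mm through holes near its corners in the same pattern as the threaded holes, a black bridge handle on top. Either way round (half turn) fits. Origin: centre of its underside, z up. Lies on the worktop left or right of the chamber.
- cover_grip (a point): Middle of the cover's handle bar, 29 mm above the plate's underside. The bar is 12 mm wide (x), 76 mm long (along the cover's y) and 18 mm high (from 20 to 38 mm above the underside), on two posts at y = +-28 mm, so there is a 14 mm gap between plate and bar.
- hole0 (a point): Centre of the cover's screw hole (8 mm) at x = -36, y = -49 mm from the cover's origin, at its underside.
- hole1 (a point): Screw hole at x = -36, y = +49 mm from the cover's origin.
- hole2 (a point): Screw hole at x = +36, y = +49 mm from the cover's origin.
- hole3 (a point): Screw hole at x = +36, y = -49 mm from the cover's origin.
- tip_box: Bystander: blue and clear box of pipette tips, 89 x 118 x 63 mm, loose, on the other side of the chamber from the cover. Origin: centre of its underside.
- timer: Bystander: small lab timer, 66 x 64 x 17 mm, loose, far right. Origin: centre of its underside.
- screw_dish: Bystander: round steel dish, 74 mm across, 14 mm high, with four cap screws, loose, far right. Origin: centre of its underside.
Mind the look-alikes: they are no part of the job. Of the things that look like the cover, the larger one is meant.

How it is judged:
On the way, in this order (a step that is already met when the one before it is completed fails the run):
1. the valve stands half open (45 degrees within 7) and its handle has been let go (value of joint valve between 0.665 and 0.905 rad and contact force between the fingers and valve below 0.05 N), for 0.3 s.
2. the cover has been lifted off the worktop (underside 30 mm up) with the valve still half open (value of joint valve between 0.665 and 0.905 rad and height (world z) of cover above 0.03 m), for 0.1 s.
At the end, for the whole second after the job is handed in: Cover held still by the gripper, level within 0.06 rad, underside 6 to 16 mm above the rim, touching only the fingers, each hole within 3 mm (from above) of a threaded hole; valve at 0.785 rad within 0.12, let go; tip box, timer and dish within 20 mm of their places (all of step 1 and ((horizontal distance between hole0 and thread0 below 0.003 m and horizontal distance between hole1 and thread1 below 0.003 m and horizontal distance between hole2 and thread2 below 0.003 m and horizontal distance between hole3 and thread3 below 0.003 m) or (horizontal distance between hole0 and thread2 below 0.003 m and horizontal distance between hole1 and thread3 below 0.003 m and horizontal distance between hole2 and thread0 below 0.003 m and horizontal distance between hole3 and thread1 below 0.003 m)) and z of cover in the frame of rim between 0.006 and 0.016 m and angle between cover's own z axis and vertical below 0.06 rad and contact force between cover and chamber below 0.05 N and contact force between the fingers and cover above 1 N and linear speed of cover below 0.02 m/s and distance of each of tip_box, timer, screw_dish from where it was at the start of the episode below 0.02 m); the arm keeps its last pose, push and grip.
It fails at once if the cover touches the chamber (or the valve and gas line on it) (contact force between cover and chamber above 0.5 N).
It fails at once if the valve is opened wider than 63 degrees (value of joint valve above 1.1 rad).
It fails at once if the tip box, the timer or the screw dish is pushed away (distance of any of tip_box, timer, screw_dish from where it was at the start of the episode above 0.02 m).
It also fails if it takes over 54 s, if anything falls off the work surface, if the arm or the gripper's body presses on something with over 40 N, if the wrist force passes 120 N, or if a joint passes its speed limit or range.

## Working session

There is one attempt and no reset: what is moved stays moved. The work goes in short steps, Python scripts to look and compute and a tool call to move; the robot and the scene stay as the last step left them, time stands still between calls to the robot, and variables do not carry over. Pictures are saved under pics/ and viewed, at most 10 in all, crops included, and the job is handed in when it is done.

Besides the shell and the picture viewer there is one more tool, called after ">>>" as name(argument=value, ...), one argument or row to a line, values as JSON. send_rows: Moves the arm, as the interface text tells. Its arguments: {"type":"object","properties":{"increments":{"type":"array","items":{"type":"array"}},"newtons":{"type":"number"}},"required":["increments"]}

```bash
mkdir -p pics; ls; python3 - <<'E'
from rig import *
import cv2,numpy as np
for n in("scene","top"):
    cv2.imwrite(f"pics/{n}0.png",capture(n)); m=camera_model(n); print(n,m["fx"],m["fy"],m["cx"],m["cy"]); print(np.round(m["view"],4))
    for l in("chamber","cover","tip_box","timer","screw_dish","valve"):
        print(l,[(round(d["p"],2),d["extent"]) for d in cut_out(n,l)])
s=observe(); print(s["clock"],s["tool_pos"],s["orientation"],nose_length if not callable(nose_length) else nose_length())
E
```

```text
pics
scene 370.5253272143251 370.5253272143251 320.6601021429838 195.63863831262057
[[-0.8918 -0.4524  0.0063  0.421 ]
 [-0.3148  0.6105 -0.7268  0.1634]
 [ 0.3249 -0.6501 -0.6869  1.7567]
 [ 0.      0.      0.      1.    ]]
chamber [(0.79, [316.5, 174.8, 31.8, 35.2])]
cover [(0.7, [236.5, 296.4, 21.2, 18.6])]
tip_box []
timer []
screw_dish []
valve []
top 470.43524698938074 470.43524698938074 324.2363849871591 207.1361070200886
[[ 0.0575 -0.9983  0.0066  0.0291]
 [-0.9469 -0.0567 -0.3165  0.4334]
 [ 0.3163  0.0119 -0.9486  1.7412]
 [ 0.      0.      0.      1.    ]]
chamber [(0.66, [318.7, 192.4, 62.9, 41.8])]
cover [(0.6, [250.6, 187.3, 29.9, 30.5]), (0.54, [320.8, 190.0, 65.5, 43.0])]
tip_box [(0.66, [396.0, 198.9, 32.2, 23.8])]
timer [(0.82, [463.7, 221.0, 23.2, 15.3]), (0.24, [247.4, 195.0, 34.3, 23.0])]
screw_dish [(0.66, [441.6, 219.6, 16.5, 17.7])]
valve []
0.7 [0.2737709  0.58949406 0.25032085] [[-9.06964499e-01  4.21207070e-01 -3.40556665e-05]
 [ 4.21207070e-01  9.06964500e-01 -1.23856026e-05]
 [ 2.56703772e-05 -2.55777894e-05 -9.99999999e-01]] 0.019
```

```bash
python3 - <<'E'
import cv2
a=cv2.imread("pics/scene0.png");b=cv2.imread("pics/top0.png")
cv2.imwrite("pics/a1.png",cv2.resize(a,(800,500)))
cv2.imwrite("pics/b1.png",cv2.resize(b[140:290,220:500],None,fx=2.85,fy=2.85,interpolation=cv2.INTER_CUBIC))
E
```

```text
(no output)
```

View pics/a1.png

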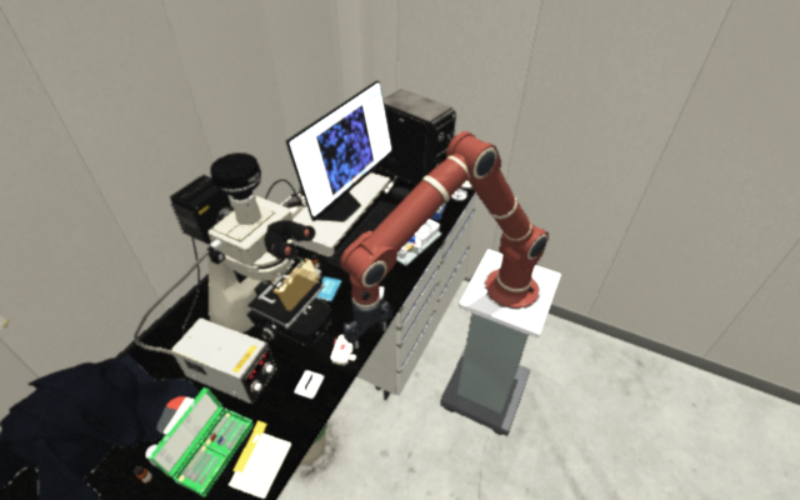

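View pics/b1.png

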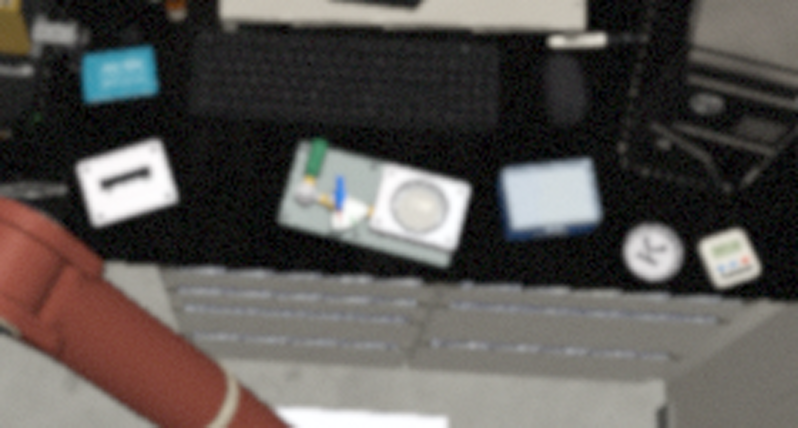

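The scene view shows the arm hiding the chamber. A white plate with a handle is at (310,383) in the enlarged picture. The top crop shows the cover candidate at (127,183), the fixture at (375,203) with its long +y end to the left, the tip box at (550,198), and the dish and timer at right. I'll get rough positions next.

```bash
cat > h.py <<'E'
from rig import *
import cv2,numpy as np
def cam(n):
    m=camera_model(n);return np.array([[m["fx"],0,m["cx"]],[0,m["fy"],m["cy"]],[0,0,1]]),np.array(m["view"])
def proj(n,P):
    K,V=cam(n);P=np.atleast_2d(P);c=(V[:3,:3]@P.T).T+V[:3,3];u=(K@c.T).T;return u[:,:2]/u[:,2:]
def ray(n,uv,z):
    K,V=cam(n);R,t=V[:3,:3],V[:3,3];o=-R.T@t
    d=(R.T@np.linalg.inv(K)@np.c_[np.atleast_2d(uv),np.ones(len(np.atleast_2d(uv)))].T).T
    return o+d*((z-o[2])/d[:,2])[:,None]
E
python3 - <<'E'
from h import *
np.set_printoptions(precision=3,suppress=True)
c=lambda x,y:(220+x/2.85,140+y/2.85)
for n,p,z in[("cover tl",c(76,160),.006),("tr",c(162,140),.006),("br",c(178,204),.006),("bl",c(95,227),.006),("hand",c(127,180),.038),
 ("plate tl",c(302,140),.008),("bl",c(278,224),.008),("br",c(450,268),.008),("blk tr",c(471,183),.046),("tl",c(386,165),.046),("br",c(452,253),.046),("bl",c(370,237),.046),("valve",c(340,193),.08),("dish",c(653,250),.014),("timer",c(730,258),.017),("tipbox",c(550,195),.063),("ltblue",c(120,75),.01)]:
    w=ray("top",p,z);print(n,w[0],proj("scene",w)[0]*1.25)
E
```

```text
cover tl [0.48  0.369 0.006] [352.452 309.31 ]
tr [0.518 0.251 0.006] [360.244 283.893]
br [0.424 0.22  0.006] [385.86  286.965]
bl [0.383 0.332 0.006] [380.975 311.769]
hand [0.444 0.29  0.038] [371.731 292.05 ]
plate tl [0.529 0.053 0.008] [382.619 250.255]
bl [0.402 0.079 0.008] [407.548 264.555]
br [ 0.353 -0.161  0.008] [442.864 232.331]
blk tr [ 0.465 -0.183  0.046] [421.528 214.753]
tl [ 0.485 -0.066  0.046] [405.355 229.484]
br [ 0.364 -0.159  0.046] [440.995 225.095]
bl [ 0.38  -0.048  0.046] [426.506 239.938]
valve [ 0.429 -0.003  0.08 ] [411.053 236.558]
dish [ 0.394 -0.439  0.014] [458.392 193.321]
timer [ 0.388 -0.544  0.017] [467.722 181.437]
tipbox [ 0.449 -0.288  0.063] [435.19  199.347]
ltblue [0.612 0.32  0.01 ] [329.191 286.751]
```

>>> send_rows(
  increments=[
    [[0,0,0.61],[-0.287,-0.241,-0.05],1],
    [[0,0,0.61],[-0.287,-0.241,-0.05],1],
    [[0,0,0.61],[-0.287,-0.241,-0.05],1],
    [[0,0,0.61],[-0.287,-0.241,-0.05],1],
    [[0,0,0.61],[-0.287,-0.241,-0.05],1],
    [[0,0,0.61],[-0.287,-0.241,-0.05],1],
    [[0,0,1.31],[-0.482,-0.526,-0.05],1],
    [[0,0,1.31],[-0.482,-0.526,-0.05],1],
    [[0,0,1.31],[-0.482,-0.526,-0.05],1],
    [[0,0,1.31],[-0.482,-0.526,-0.05],1],
    [[0,0,1.31],[-0.482,-0.526,-0.05],1],
    [[0,0,1.31],[-0.482,-0.526,-0.05],1],
    [[0,0,2.0],[-0.45,-0.861,-0.05],1],
    [[0,0,2.0],[-0.45,-0.861,-0.05],1],
    [[0,0,2.0],[-0.45,-0.861,-0.05],1],
    [[0,0,2.0],[-0.45,-0.861,-0.05],1],
    [[0,0,2.0],[-0.45,-0.861,-0.05],1],
    [[0,0,2.0],[-0.45,-0.861,-0.05],1],
    [[0,0,2.0],[-0.45,-0.861,-0.05],1],
    [[0,0,2.0],[-0.45,-0.861,-0.05],1],
  ],
)

```text
clock: 3.2
tool_pos: [0.3204, -0.3796, 0.3001]
orientation: [[0.759, 0.651, 0.001], [0.651, -0.759, 0.001], [0.001, -0.001, -1.0]]
force: [-0.1, -0.9, -0.5]
grip_width: 1.001
finger_force: 0.0
```

```bash
python3 - <<'E'
from h import *
a=capture("scene");b=capture("top")
cv2.imwrite("pics/s2.png",a);cv2.imwrite("pics/t2.png",b)
for n in("scene","top"):
    for l in("chamber","cover"):
        for d in cut_out(n,l): print(n,l,round(d["p"],2),d["extent"],d["pixels"].sum())
A=cv2.resize(a[150:330,220:400],(560,560),interpolation=cv2.INTER_CUBIC)
B=cv2.resize(b[180:240,190:400],None,fx=3.8,fy=3.8,interpolation=cv2.INTER_CUBIC)
B2=np.zeros((600,800,3),np.uint8);B2[:B.shape[0],:B.shape[1]]=B
cv2.imwrite("pics/s3.png",A);cv2.imwrite("pics/t3.png",B)
E
```

```text
scene chamber 0.87 [307.9, 171.9, 43.6, 40.6] 880
scene cover 0.79 [236.2, 296.9, 20.3, 15.8] 269
scene cover 0.62 [306.6, 171.7, 46.3, 38.1] 889
scene cover 0.6 [284.6, 233.4, 22.2, 16.9] 370
top chamber 0.72 [316.6, 191.6, 39.3, 38.5] 956
top chamber 0.37 [337.9, 204.6, 3.2, 6.4] 17
top cover 0.75 [248.5, 190.0, 33.5, 29.8] 593
top cover 0.68 [321.5, 191.8, 33.4, 36.6] 864
top cover 0.54 [161.3, 192.5, 17.5, 16.4] 281
```

View pics/s3.png

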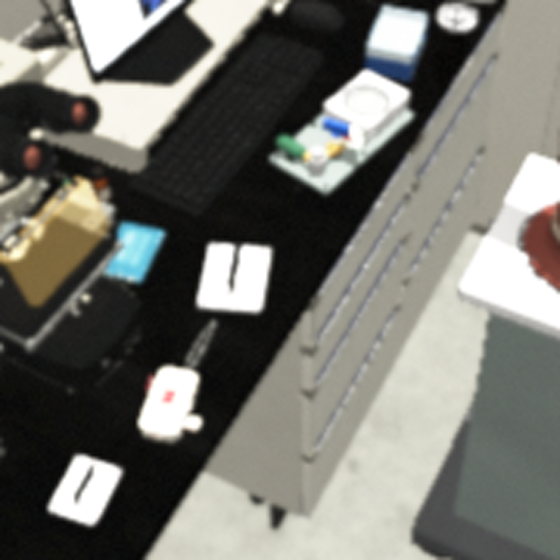

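View pics/t3.png

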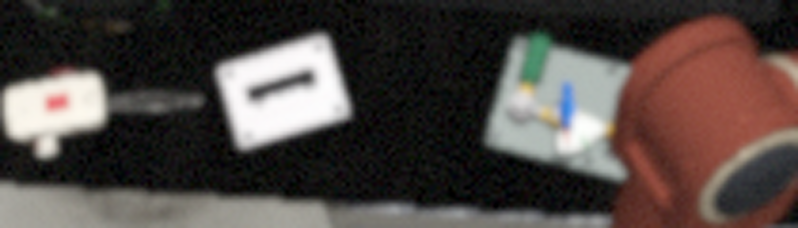

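Scene is clear now: the larger cover is at (235,277), the small look-alike at (85,490), and the fixture at (345,130). In the first top picture both the cover and the fixture are unobstructed, so I'll fit poses with a rendered model.

```bash
cat > fit.py <<'E'
from h import *
from scipy.optimize import minimize
S=8
def rect(x0,x1,y0,y1,z): return [[x0,y0,z],[x1,y0,z],[x1,y1,z],[x0,y1,z]]
def disc(cx,cy,r,z): 
    a=np.linspace(0,2*np.pi,40); return np.c_[cx+r*np.cos(a),cy+r*np.sin(a),a*0+z]
# items: (class, points, hull?) painter order
def cover_items(): 
    I=[(1,rect(-.045,.045,-.058,.058,0)+rect(-.045,.045,-.058,.058,.006)),(2,rect(-.045,.045,-.058,.058,.006))]
    I+=[(3,rect(-.006,.006,-.038,.038,.020)+rect(-.006,.006,-.038,.038,.038))]
    return I
def cham_items():
    b=(-.045,.045,-.121,-.005)
    I=[(1,rect(-.06,.06,-.12,.12,.0)+rect(-.06,.06,-.12,.12,.008)),(2,rect(*b,.008)+rect(*b,.046)),(3,rect(*b,.046)),(4,disc(0,-.063,.037,.046)),(5,disc(0,-.063,.033,.046))]
    return I
def render(cam_,items,pose,roi,blur):
    x,y,z,yaw=pose; c,s=np.cos(yaw),np.sin(yaw); x0,y0,w,h=roi
    L=np.zeros((h*S,w*S),np.uint8)
    for k,P in items:
        P=np.array(P,float); W=np.c_[c*P[:,0]-s*P[:,1]+x,s*P[:,0]+c*P[:,1]+y,P[:,2]+z]
        uv=(proj(cam_,W)-[x0,y0]+.5)*S-.5
        cv2.fillConvexPoly(L,cv2.convexHull(np.round(uv*16).astype(np.int32)),int(k),cv2.LINE_8,4)
    out=[]
    for k in range(max(i[0] for i in items)+1):
        M=cv2.resize((L==k).astype(np.float32),(w,h),interpolation=cv2.INTER_AREA)
        out.append(cv2.GaussianBlur(M,(0,0),blur).ravel())
    return np.array(out).T
def cost(cam_,img,items,pose,roi,mask=None,blur=.7):
    x0,y0,w,h=roi; A=render(cam_,items,pose,roi,blur); Y=img[y0:y0+h,x0:x0+w].reshape(-1,3).astype(float)
    if mask is not None: k=mask[y0:y0+h,x0:x0+w].ravel(); A=A[k];Y=Y[k]
    C=np.linalg.lstsq(A,Y,rcond=None)[0]; return ((A@C-Y)**2).mean()
def fit(views,items,p0,freez=False):
    # views: (cam,img,roi,mask)
    sc=np.array([.004,.004,.06]+([.004] if freez else []))
    def f(q): 
        q=q*sc; pose=(p0[0]+q[0],p0[1]+q[1],p0[2]+(q[3] if freez else 0),p0[3]+q[2]); return sum(cost(v[0],v[1],items,pose,v[2],v[3])for v in views)
    n=len(sc); sim=np.vstack([np.zeros(n)]+[np.eye(n)[i]*1.5 for i in range(n)])
    r=minimize(f,np.zeros(n),method="Nelder-Mead",options=dict(initial_simplex=sim,xatol=.01,fatol=.01,maxiter=250)); q=r.x*sc
    return np.round([p0[0]+q[0],p0[1]+q[1],p0[2]+(q[3] if freez else 0),p0[3]+q[2]],4),round(r.fun,1)
E
python3 - <<'E'
from fit import *
t0=cv2.imread("pics/top0.png");t2=cv2.imread("pics/t2.png");s2=cv2.imread("pics/s2.png")
def roi(n,c,r): 
    u=proj(n,[[c[0]+a,c[1]+b,.02] for a in(-r,r) for b in(-r,r)]);lo=u.min(0).astype(int);hi=u.max(0).astype(int)+1;return (*lo,*(hi-lo))
c=(.45,.293);p=(*c,0,.31)
V=[("top",t2,roi("top",c,.085),None),("scene",s2,roi("scene",c,.085),None)]
for v in([V[0]],[V[1]],V): print("cover",fit(v,cover_items(),p))
print("cover freez",fit(V,cover_items(),p,True))
c=(.437,-.053);p=(*c,0,-.2)
a=[]
for n,I in(("top",t0),("scene",s2)):
    m=np.ones(I.shape[:2],np.uint8) # mask out valve / gas parts
    cs,sn=np.cos(-.2),np.sin(-.2)
    P=[[cs*x-sn*y+c[0],sn*x+cs*y+c[1],z] for x,y in((-.058,.0),(.05,.0),(.05,.115),(-.058,.08)) for z in(.01,.08)]
    cv2.fillConvexPoly(m,cv2.convexHull(np.round(proj(n,P)).astype(np.int32)),0)
    a.append((n,I,roi(n,c,.13),m>0))
for v in([a[0]],[a[1]],a): print("cham",fit(v,cham_items(),p))
print("cham freez",fit(a,cham_items(),p,True))
# handle axis from blue pixels
for n,I in(("top",t0),("top",t2),("scene",s2)):
    ax=proj(n,[[.43,-.004,.069]])[0]; B=I.astype(float); w=np.clip(B[...,0]-np.maximum(B[...,1],B[...,2])-40,0,None)
    yy,xx=np.mgrid[:400,:640]; w*=(np.hypot(xx-ax[0],yy-ax[1])<14); k=w>0
    W=ray(n,np.c_[xx[k],yy[k]],.072)[:,:2]; ww=w[k]; mu=(W*ww[:,None]).sum(0)/ww.sum(); Cv=((W-mu)*ww[:,None]).T@(W-mu)/ww.sum(); e,v=np.linalg.eigh(Cv); print(n,"handle",mu,np.arctan(v[1,1]/v[0,1]),np.sqrt(e),k.sum())
E
```

```text
cover (array([0.4539, 0.2965, 0.    , 0.3753]), np.float64(576.2))
cover (array([0.4561, 0.2941, 0.    , 0.3664]), np.float64(824.5))
cover (array([0.4547, 0.2958, 0.    , 0.3699]), np.float64(1479.5))
cover freez (array([0.4532, 0.2964, 0.0042, 0.3711]), np.float64(1386.2))
cham (array([ 0.4436, -0.0516,  0.    , -0.2081]), np.float64(1316.6))
cham (array([ 0.4449, -0.0548,  0.    , -0.2016]), np.float64(2415.0))Traceback (most recent call last):
  File "<stdin>", line 17, in <module>
  File "fit.py", line 38, in fit
    r=minimize(f,np.zeros(n),method="Nelder-Mead",options=dict(initial_simplex=sim,xatol=.01,fatol=.01,maxiter=250)); q=r.x*sc
    res = _minimize_neldermead(fun, x0, args, callback, bounds=bounds,
                               **options)
    fxcc = func(xcc)
    fx = function(np.copy(x), *(wrapper_args + args))
  File "fit.py", line 36, in f
    q=q*sc; pose=(p0[0]+q[0],p0[1]+q[1],p0[2]+(q[3] if freez else 0),p0[3]+q[2]); return sum(cost(v[0],v[1],items,pose,v[2],v[3])for v in views)
                                                                                     
[... 298 characters left out ...]
                                       ~~~~^^^^^^^^^^^^^^^^^^^^^^^^^^^^^^^^
  File "fit.py", line 29, in cost
    x0,y0,w,h=roi; A=render(cam_,items,pose,roi,blur); Y=img[y0:y0+h,x0:x0+w].reshape(-1,3).astype(float)
                     ~~~~~~^^^^^^^^^^^^^^^^^^^^^^^^^^
  File "fit.py", line 21, in render
    uv=(proj(cam_,W)-[x0,y0]+.5)*S-.5
        ~~~~^^^^^^^^
  File "h.py", line 6, in proj
    K,V=cam(n);P=np.atleast_2d(P);c=(V[:3,:3]@P.T).T+V[:3,3];u=(K@c.T).T;return u[:,:2]/u[:,2:]
        ~~~^^^
  File "h.py", line 4, in cam
    m=camera_model(n);return np.array([[m["fx"],0,m["cx"]],[0,m["fy"],m["cy"]],[0,0,1]]),np.array(m["view"])
ValueError: time passes only in moves, steps and waits
```

```bash
sed -i 's/^def cam(n)/from functools import lru_cache\n@lru_cache\ndef cam(n)/' h.py
cat > m.py <<'E'
from fit import *
t0=cv2.imread("pics/top0.png");t2=cv2.imread("pics/t2.png");s2=cv2.imread("pics/s2.png")
def roi(n,c,r): 
    u=proj(n,[[c[0]+a,c[1]+b,.02] for a in(-r,r) for b in(-r,r)]);lo=u.min(0).astype(int);hi=u.max(0).astype(int)+1;return (*lo,*(hi-lo))
def chamviews(L,c=(.444,-.053)):
    a=[]
    for n,I in L:
        m=np.ones(I.shape[:2],np.uint8); cs,sn=np.cos(-.205),np.sin(-.205)
        P=[[cs*x-sn*y+c[0],sn*x+cs*y+c[1],z] for x,y in((-.058,.0),(.05,.0),(.05,.115),(-.058,.08)) for z in(.01,.08)]
        cv2.fillConvexPoly(m,cv2.convexHull(np.round(proj(n,P)).astype(np.int32)),0)
        a.append((n,I,roi(n,c,.13),m>0))
    return a
def handle(n,I,ax=(.433,-.005,.069)):
    ax=proj(n,[ax])[0]; B=I.astype(float); w=np.clip(B[...,0]-np.maximum(B[...,1],B[...,2])-40,0,None)
    yy,xx=np.mgrid[:400,:640]; w*=(np.hypot(xx-ax[0],yy-ax[1])<14); k=w>0
    W=ray(n,np.c_[xx[k],yy[k]],.072)[:,:2]; ww=w[k]; mu=(W*ww[:,None]).sum(0)/ww.sum(); Cv=((W-mu)*ww[:,None]).T@(W-mu)/ww.sum(); e,v=np.linalg.eigh(Cv); return mu.round(4),np.arctan(v[1,1]/v[0,1]).round(3),np.sqrt(e).round(4),k.sum()
E
python3 - <<'E'
from m import *
import fit as F
c=(.454,.295);p=(*c,0,.37)
V=[("top",t2,roi("top",c,.085),None),("scene",s2,roi("scene",c,.085),None)]
a=chamviews([("top",t0),("scene",s2)]);pc=(.444,-.053,0,-.205)
for b in(.7,1.1):
    F.cost.__defaults__=(None,b)
    for v in([V[0]],[V[1]],V): print(b,"cover",fit(v,cover_items(),p))
    for v in([a[0]],[a[1]],a): print(b,"cham",fit(v,cham_items(),pc))
print("cham freez",fit(a,cham_items(),pc,True))
for n,I in(("top",t0),("top",t2),("scene",s2)): print(n,handle(n,I))
E
```

```text
0.7 cover (array([0.4538, 0.2969, 0.    , 0.3802]), np.float64(577.8))
0.7 cover (array([0.4561, 0.294 , 0.    , 0.3764]), np.float64(909.1))
0.7 cover (array([0.4546, 0.2957, 0.    , 0.369 ]), np.float64(1559.4))
0.7 cham (array([ 0.4437, -0.0514,  0.    , -0.207 ]), np.float64(1073.7))
0.7 cham (array([ 0.4453, -0.0551,  0.    , -0.2096]), np.float64(2084.0))
0.7 cham (array([ 0.4443, -0.0523,  0.    , -0.2064]), np.float64(3212.1))
1.1 cover (array([0.454 , 0.2969, 0.    , 0.3764]), np.float64(400.4))
1.1 cover (array([0.4561, 0.2934, 0.    , 0.3615]), np.float64(870.3))
1.1 cover (array([0.4547, 0.296 , 0.    , 0.3629]), np.float64(1355.8))
1.1 cham (array([ 0.4438, -0.0513,  0.    , -0.211 ]), np.float64(1049.4))
1.1 cham (array([ 0.4454, -0.055 ,  0.    , -0.2124]), np.float64(2134.8))
1.1 cham (array([ 0.4445, -0.052 ,  0.    , -0.2138]), np.float64(3228.4))
cham freez (array([ 0.4426, -0.0507,  0.0046, -0.208 ]), np.float64(3186.3))
top (array([ 0.4333, -0.0016]), np.float64(0.021), array([0.0028, 0.01  ]), np.int64(33))
top (array([ 0.4332, -0.0016]), np.float64(0.014), array([0.0029, 0.0101]), np.int64(33))
scene (array([ 0.4341, -0.0016]), np.float64(-0.317), array([0.0074, 0.0113]), np.int64(37))
```

Both cameras agree to within about 3 mm. Cover is at (0.4547, 0.2955) with yaw 0.37, fixture at (0.4445, -0.053) with yaw -0.209, and the valve axis at about (0.434, -0.004). The handle is at about 0.23 rad.

>>> send_rows(
  increments=[
    [[0,0,0.69],[0.331,-0.211,0.0],1],
    [[0,0,0.69],[0.331,-0.211,0.0],1],
    [[0,0,0.69],[0.331,-0.211,0.0],1],
    [[0,0,0.69],[0.331,-0.211,0.0],1],
    [[0,0,0.69],[0.331,-0.211,0.0],1],
    [[0,0,0.69],[0.331,-0.211,0.0],1],
    [[0,0,0.69],[0.331,-0.211,0.0],1],
    [[0,0,0.69],[0.331,-0.211,0.15],1],
    [[0,0,0.69],[0.331,-0.211,0.15],1],
    [[0,0,0.69],[0.331,-0.211,0.15],1],
    [[0,0,0.69],[0.331,-0.211,0.15],1],
  ],
)

```text
clock: 4.88
tool_pos: [0.4329, -0.0052, 0.149]
orientation: [[1.0, 0.017, -0.004], [0.017, -1.0, -0.0], [-0.004, 0.0, -1.0]]
force: [-0.2, -0.9, 0.1]
grip_width: 1.0
finger_force: 0.0
```

>>> send_rows(
  increments=[
    [[0,0,0],[0,-0.001,0.04],1],
    [[0,0,0],[0,-0.001,0.06],1],
    [[0,0,0],[0,-0.001,0.075],1],
    [[0,0,0],[0,-0.001,0.075],0.2],
    [[0,0,0],[0,-0.001,0.075],-0.3],
    [[0,0,0],[0,-0.001,0.075],-0.6],
    [[0,0,0],[0,-0.001,0.075],-1],
    [[0,0,0],[0,-0.001,0.075],-1],
    [[0,0,0],[0,-0.001,0.075],-1],
    [[0,0,0],[0,-0.001,0.075],-1],
    [[0,0,0],[0,-0.001,0.075],-1],
    [[0,0,0],[0,-0.001,0.075],-1],
  ],
  newtons=30,
)

```text
clock: 6.38
tool_pos: [0.4345, -0.0015, 0.0763]
orientation: [[1.0, 0.019, 0.001], [0.019, -1.0, 0.006], [0.001, -0.006, -1.0]]
force: [-0.1, 5.3, 7.5]
grip_width: 0.19
finger_force: 29.1
```

>>> send_rows(
  increments=[
    [[0,0,-0.1],[0.001,-0.002,0],-1],
    [[0,0,-0.2],[0.001,-0.002,0],-1],
    [[0,0,-0.3],[0.001,-0.002,0],-1],
    [[0,0,-0.4],[0.001,-0.002,0],-1],
    [[0,0,-0.5],[0.001,-0.002,0],-1],
    [[0,0,-0.56],[0.001,-0.002,0],-1],
    [[0,0,-0.56],[0.001,-0.002,0],-1],
    [[0,0,-0.56],[0.001,-0.002,0],-1],
  ],
)

```text
clock: 7.38
tool_pos: [0.434, 0.0005, 0.0762]
orientation: [[0.837, 0.547, -0.002], [0.547, -0.837, 0.005], [0.001, -0.006, -1.0]]
force: [-2.1, 6.5, 8.6]
grip_width: 0.191
finger_force: 29.5
```

```bash
python3 - <<'E'
from m import *
a=capture("scene");b=capture("top");cv2.imwrite("pics/s4.png",a);cv2.imwrite("pics/t4.png",b)
r=lambda I,x,y:cv2.resize(I[y-25:y+25,x-25:x+25],(400,400),interpolation=cv2.INTER_CUBIC)
us=proj("scene",[[.434,-.003,.07]])[0].astype(int);ut=proj("top",[[.434,-.003,.07]])[0].astype(int);print(us,ut)
cv2.imwrite("pics/v4.png",np.hstack([r(a,*us),r(b,*ut)]))
E
```

```text
[327 190] [339 207]
```

View pics/v4.png

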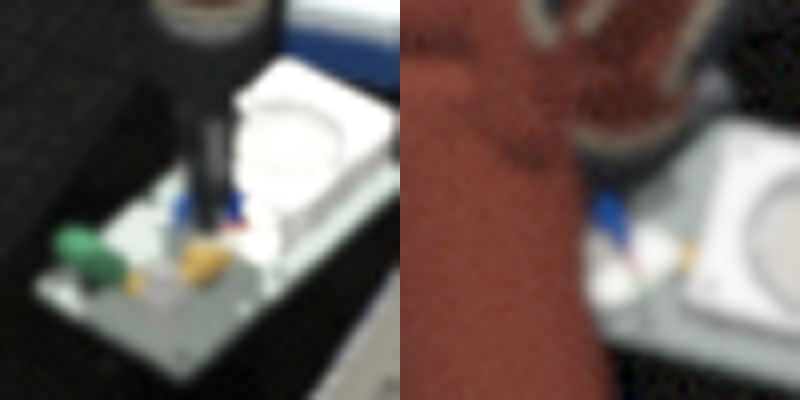

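The handle is gripped and turned, and the red pointer stands by the green mark at about (635,275) in the right-hand crop. I'll relieve the force, let go and rise.

>>> send_rows(
  increments=[
    [[0,0,0],[0.001,-0.002,-0.002],-1],
    [[0,0,0],[0.001,-0.002,-0.002],-1],
    [[0,0,0],[0.001,-0.002,-0.002],0.2],
    [[0,0,0],[0.001,-0.002,-0.002],0.2],
    [[0,0,0],[0.001,-0.002,-0.002],0.2],
    [[0,0,0],[0.001,-0.002,-0.002],0.2],
    [[0,0,0],[0.001,-0.002,-0.03],0.5],
    [[0,0,0],[0.001,-0.002,-0.08],1],
    [[0,0,0],[0.001,-0.002,-0.14],1],
    [[0,0,0],[0.001,-0.002,-0.17],1],
    [[0,0,0],[0.001,-0.002,-0.17],1],
  ],
)

```text
clock: 8.85
tool_pos: [0.4359, -0.0004, 0.2473]
orientation: [[0.838, 0.546, 0.005], [0.546, -0.838, 0.001], [0.005, 0.002, -1.0]]
force: [-0.4, -0.4, 0.6]
grip_width: 0.998
finger_force: 0.0
```

>>> send_rows(
  increments=[
    [[0,0,-1.365],[0.1785,-0.24,0],1],
    [[0,0,-1.365],[0.1785,-0.24,0],1],
    [[0,0,-1.365],[0.1785,-0.24,0],1],
    [[0,0,-1.365],[0.1785,-0.24,0],1],
    [[0,0,-1.365],[0.1785,-0.24,0],1],
    [[0,0,-1.365],[0.1785,-0.24,0.05],1],
    [[0,0,-1.365],[0.1785,-0.24,0.1],1],
    [[0,0,-1.365],[0.1785,-0.24,0.14],1],
    [[0,0,-1.365],[0.1785,-0.24,0.14],1],
    [[0,0,-1.365],[0.1785,-0.24,0.14],1],
  ],
)

```text
clock: 10.1
tool_pos: [0.4538, 0.2983, 0.1058]
orientation: [[-0.361, 0.932, 0.0], [0.932, 0.361, 0.0], [0.0, 0.001, -1.0]]
force: [0.7, -0.4, -0.1]
grip_width: 1.0
finger_force: 0.0
```

```bash
python3 - <<'E'
from m import *
a=capture("scene");b=capture("top");cv2.imwrite("pics/s5.png",a);cv2.imwrite("pics/t5.png",b)
for n,I in(("top",b),("scene",a)): print(n,handle(n,I))
r=lambda I,x,y:cv2.resize(I[y-25:y+25,x-25:x+25],(400,400),interpolation=cv2.INTER_CUBIC)
uc=proj("scene",[[.4545,.297,.05]])[0].astype(int);ut=proj("top",[[.434,-.003,.07]])[0].astype(int)
cv2.imwrite("pics/v5.png",np.hstack([r(a,*uc),r(b,*ut)]))
ch=chamviews([("top",b),("scene",a)]);pc=(.444,-.053,0,-.205)
for v in([ch[0]],[ch[1]]): print(fit(v,cham_items(),pc))
E
```

```text
top (array([ 0.4329, -0.0009]), np.float64(0.522), array([0.0029, 0.0102]), np.int64(34))
scene (array([ 4.333e-01, -3.000e-04]), np.float64(0.57), array([0.009 , 0.0098]), np.int64(37))
(array([ 0.4437, -0.0513,  0.    , -0.2071]), np.float64(1068.1))
(array([ 0.4452, -0.0549,  0.    , -0.209 ]), np.float64(1946.1))
```

View pics/v5.png

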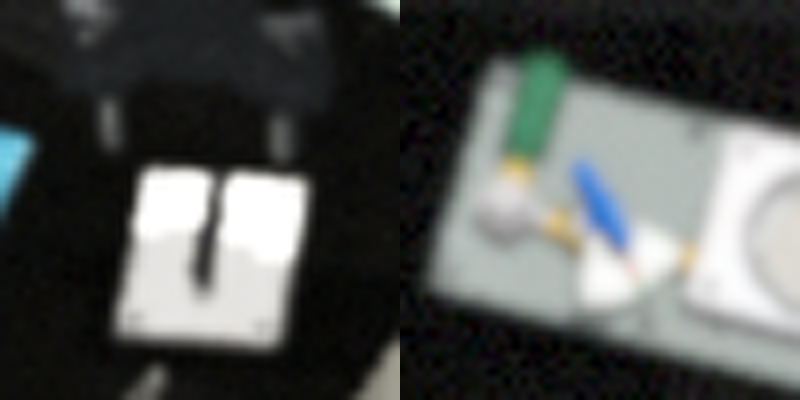

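The crop shows the let-go handle pointing exactly at the green mark (line through (580,170) and (632,268) meets green at about (642,288)). The cover sits centred below the open fingers, so I'll grasp it.

>>> send_rows(
  increments=[
    [[0,0,0],[0,0,0.04],1],
    [[0,0,0],[0,0,0.065],1],
    [[0,0,0],[0,0,0.074],1],
    [[0,0,0],[0,0,0.074],1],
    [[0,0,0],[0,0,0.074],0.2],
    [[0,0,0],[0,0,0.074],-0.3],
    [[0,0,0],[0,0,0.074],-0.6],
    [[0,0,0],[0,0,0.074],-1],
    [[0,0,0],[0,0,0.074],-1],
    [[0,0,0],[0,0,0.074],-1],
    [[0,0,0],[0,0,0.074],-1],
    [[0,0,0],[0,0,0.074],-1],
  ],
  newtons=60,
)

```text
clock: 11.7
tool_pos: [0.4533, 0.2983, 0.0316]
orientation: [[-0.363, 0.932, -0.0], [0.932, 0.363, 0.0], [0.0, -0.0, -1.0]]
force: [-1.2, -1.4, 4.4]
grip_width: 0.126
finger_force: 60.4
```

>>> send_rows(
  increments=[
    [[0,0,0],[0,0,-0.015],-1],
    [[0,0,0],[0,0,-0.04],-1],
    [[0,0,0],[0,0,-0.08],-1],
    [[0,0,0],[0,0,-0.11],-1],
    [[0,0,0],[0,0,-0.12],-1],
    [[0,0,0.05],[-0.03,-0.014,-0.12],-1],
    [[0,0,0.12],[-0.075,-0.034,-0.12],-1],
    [[0,0,0.19],[-0.12,-0.055,-0.12],-1],
    [[0,0,0.26],[-0.165,-0.075,-0.12],-1],
    [[0,0,0.33],[-0.21,-0.096,-0.12],-1],
    [[0,0,0.4],[-0.255,-0.117,-0.12],-1],
    [[0,0,0.47],[-0.3,-0.137,-0.12],-1],
    [[0,0,0.53],[-0.34,-0.155,-0.12],-1],
    [[0,0,0.57],[-0.365,-0.167,-0.12],-1],
    [[0,0,0.58],[-0.3735,-0.171,-0.12],-1],
    [[0,0,0.58],[-0.3735,-0.171,-0.12],-1],
    [[0,0,0.58],[-0.3735,-0.171,-0.12],-1],
  ],
)

```text
clock: 13.82
tool_pos: [0.4294, -0.1101, 0.151]
orientation: [[0.204, 0.979, -0.001], [0.979, -0.204, 0.001], [0.001, -0.001, -1.0]]
force: [0.7, 0.4, -1.7]
grip_width: 0.129
finger_force: 59.3
```

```bash
python3 - <<'E'
from m import *
a=capture("scene");b=capture("top");cv2.imwrite("pics/s6.png",a);cv2.imwrite("pics/t6.png",b)
r=lambda I,x,y:cv2.resize(I[y-30:y+30,x-30:x+30],(400,400),interpolation=cv2.INTER_CUBIC)
P=[[.43,-.11,.1]];us=proj("scene",P)[0].astype(int);ut=proj("top",P)[0].astype(int);print(us,ut)
cv2.imwrite("pics/v6.png",np.hstack([r(a,*us),r(b,*ut)])); s=observe();print(s["force"],s["torque"])
E
```

```text
[337 173] [367 207]
[ 0.21435959 -0.19230633 -1.00530279] [0.02414158 0.0018309  0.00761648]
```

View pics/v6.png

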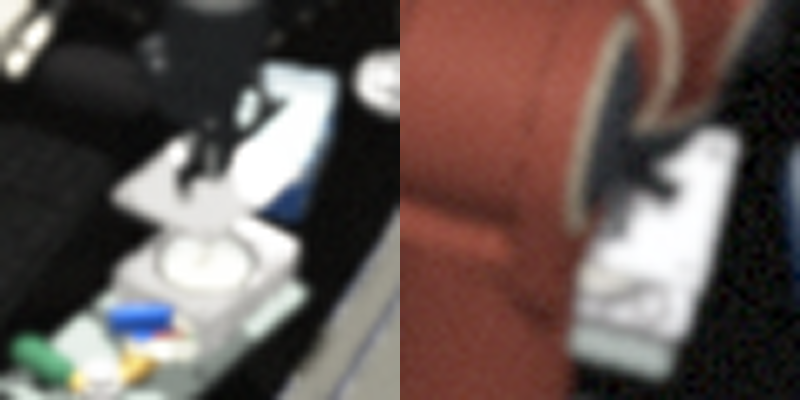

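The cover hangs level above the block: cover around (180,190) in the scene half, well ring at (205,260). I'll descend to about 14 mm above the rim with a small correction, then check.

>>> send_rows(
  increments=[
    [[0,0,0.003],[-0.0017,-0.0004,0.015],-1],
    [[0,0,0.003],[-0.0017,-0.0004,0.03],-1],
    [[0,0,0.003],[-0.0017,-0.0004,0.043],-1],
    [[0,0,0.003],[-0.0017,-0.0004,0.052],-1],
    [[0,0,0.003],[-0.0017,-0.0004,0.058],-1],
    [[0,0,0.003],[-0.0017,-0.0004,0.059],-1],
    [[0,0,0.003],[-0.0017,-0.0004,0.059],-1],
    [[0,0,0.003],[-0.0017,-0.0004,0.059],-1],
  ],
)

```text
clock: 14.92
tool_pos: [0.4289, -0.1135, 0.0926]
orientation: [[0.21, 0.978, 0.001], [0.978, -0.21, -0.0], [-0.0, 0.001, -1.0]]
force: [-0.6, 0.7, -2.5]
grip_width: 0.129
finger_force: 59.4
```

```bash
python3 - <<'E'
from m import *
a=np.mean([capture("scene") for _ in range(4)],0).astype(np.uint8);b=np.mean([capture("top") for _ in range(4)],0).astype(np.uint8);cv2.imwrite("pics/s7.png",a);cv2.imwrite("pics/t7.png",b)
def r(I,n,cf):
    P=[[.43,-.11,.06]];x,y=proj(n,P)[0].astype(int); J=cv2.resize(I[y-25:y+25,x-25:x+25],(400,400),interpolation=cv2.INTER_CUBIC)
    c,s=np.cos(-.209),np.sin(-.209); cx,cy=cf
    for dx,dy,z,col in((0,0,.0604+.006,(0,255,0)),):
        Q=np.array([[c*u-s*v+cx,s*u+c*v+cy,z] for u,v in((-.045,-.058),(.045,-.058),(.045,.058),(-.045,.058))])
        cv2.polylines(J,[np.round((proj(n,Q)-[x-25,y-25]+.5)*8).astype(np.int32)],True,col,1)
    return J
# expected cover top if it is exactly over the rim as that camera sees it
cv2.imwrite("pics/v7.png",np.hstack([r(a,"scene",(.4322,-.1166)),r(b,"top",(.4307,-.1129))]))
print(observe()["clock"],handle("top",b),handle("scene",a))
E
```

```text
15.325 (array([nan, nan]), np.float64(nan), array([nan, nan]), np.int64(0)) (array([ 0.4329, -0.0008]), np.float64(0.729), array([0.0089, 0.0107]), np.int64(41))m.py:16: RuntimeWarning: invalid value encountered in divide
  W=ray(n,np.c_[xx[k],yy[k]],.072)[:,:2]; ww=w[k]; mu=(W*ww[:,None]).sum(0)/ww.sum(); Cv=((W-mu)*ww[:,None]).T@(W-mu)/ww.sum(); e,v=np.linalg.eigh(Cv); return mu.round(4),np.arctan(v[1,1]/v[0,1]).round(3),np.sqrt(e).round(4),k.sum()
```

View pics/v7.png

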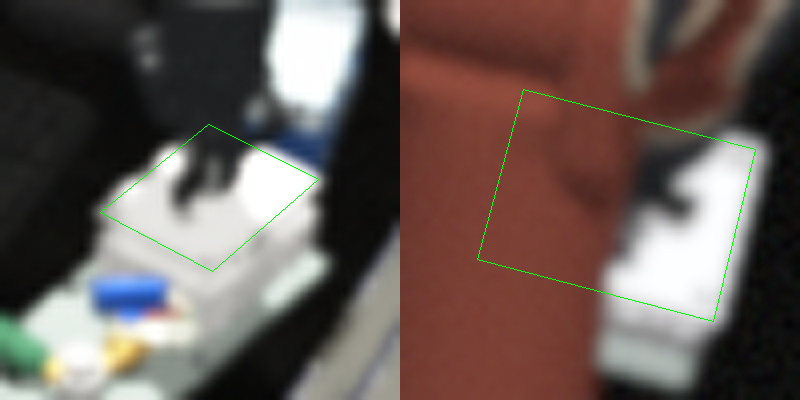

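```bash
cat > g.py <<'E'
from m import *
CH={"top":(.4438,-.0513,0,-.208),"scene":(.4453,-.055,0,-.209)}; RIM={"top":(.4307,-.1129),"scene":(.4322,-.1166)}
def world(items,p):
    c,s=np.cos(p[3]),np.sin(p[3]);return [(k,np.array([[c*x-s*y+p[0],s*x+c*y+p[1],z+p[2]] for x,y,z in P])) for k,P in items]
def run(n,I,poly,zu,blur=1.1,yaw=-.209):
    x,y=proj(n,[[.43,-.11,.06]])[0].astype(int); x0,y0=x-25,y-25
    m=np.zeros(I.shape[:2],np.uint8)
    for p in poly: cv2.fillPoly(m,[np.round(np.array(p)/8+[x0,y0]).astype(np.int32)],1)
    base=world(cham_items()[:3],CH[n])
    def f(q):
        it=base+[(k+3,P) for k,P in world(cover_items()[:2],(RIM[n][0]+q[0]*.003,RIM[n][1]+q[1]*.003,zu,yaw))]
        return cost(n,I,it,(0,0,0,0),(x0,y0,50,50),m>0,blur)
    r=minimize(f,[0,0],method="Nelder-Mead",options=dict(initial_simplex=[[-1,-1],[1.5,0],[0,1.5]],xatol=.02,fatol=.02))
    return (r.x*3).round(2),round(r.fun,1)
E
cat > g2.py <<'E'
from g import *
import sys
k=sys.argv[1];zu=float(sys.argv[2]);a=cv2.imread(f"pics/s{k}.png");b=cv2.imread(f"pics/t{k}.png")
T=[[(310,230),(300,215),(310,150),(345,118),(399,110),(399,399),(215,399),(215,260)]]
Sc=[[(90,150),(150,150),(165,215),(215,215),(240,190),(260,160),(320,165),(320,280),(215,300),(160,270),(90,250)]]
for bl in(.8,1.1,1.4): print(bl,"cover minus rim mm: top",run("top",b,T,zu,bl),"scene",run("scene",a,Sc,zu,bl))
E
python3 g2.py 7 .0608; python3 -c "
from rig import *
s=observe();print(s['tool_pos'],s['force'],s['joint_vel'].max() if hasattr(s['joint_vel'],'max') else 0)"
```

```text
0.8 cover minus rim mm: top (array([ 1.95, -5.87]), np.float64(136.8)) scene (array([-0.16, -6.47]), np.float64(342.7))
1.1 cover minus rim mm: top (array([ 1.95, -5.88]), np.float64(98.8)) scene (array([-0.01, -8.45]), np.float64(398.7))
1.4 cover minus rim mm: top (array([ 1.94, -5.88]), np.float64(111.8)) scene (array([-0.16, -9.6 ]), np.float64(499.0))
[ 0.42867306 -0.11343715  0.09235479] [-0.52505875 -0.55048194 -2.2727488 ] 0.002745158774104081
```

```bash
cat > g3.py <<'E'
from g import *
# control: block alone in the unobstructed pictures, same masks
T=[[(310,230),(300,215),(310,150),(345,118),(399,110),(399,399),(215,399),(215,260)]]
full=[[(0,0),(399,0),(399,399),(0,399)]]
b=(-.045,.045,-.058,.058)
def ctl(n,I,poly,blur):
    x,y=proj(n,[[.43,-.11,.06]])[0].astype(int); x0,y0=x-25,y-25
    m=np.zeros(I.shape[:2],np.uint8)
    for p in poly: cv2.fillPoly(m,[np.round(np.array(p)/8+[x0,y0]).astype(np.int32)],1)
    P=np.array([[0,.03,.01],[-.05,.08,.01],[0,.03,.08],[-.05,.08,.08],[.05,.03,.01],[.05,.1,.01]])
    base=world(cham_items()[:1],CH[n])
    def f(q):
        p=(RIM[n][0]+q[0]*.003,RIM[n][1]+q[1]*.003,0,-.209)
        it=base+world([(2,rect(*b,.008)+rect(*b,.046)),(3,rect(*b,.046)),(4,disc(0,0,.037,.046)),(5,disc(0,0,.033,.046))],p)
        return cost(n,I,it,(0,0,0,0),(x0,y0,50,50),m>0,blur)
    r=minimize(f,[0,0],method="Nelder-Mead",options=dict(initial_simplex=[[-1,-1],[1.5,0],[0,1.5]],xatol=.02,fatol=.02)); return (r.x*3).round(2),round(r.fun,1)
t5=cv2.imread("pics/t5.png");s5=cv2.imread("pics/s5.png");t0=cv2.imread("pics/top0.png")
Sc=[[(90,110),(330,110),(330,300),(215,300),(160,270),(90,250)]]
for bl in(.8,1.1): print(ctl("top",t5,T,bl),ctl("top",t0,T,bl),ctl("scene",s5,Sc,bl))
# cover on table: edges-only fit (no handle), for comparison
t2=cv2.imread("pics/t2.png"); c=(.454,.296)
print(fit([("top",t2,roi("top",c,.085),None)],cover_items(),(*c,0,.37),True))
E
python3 g3.py; python3 - <<'E'
import cv2,numpy as np
import sys; sys.argv=['',"7",".06"]
sys.path.insert(0,'.')
from g import *
for k in("5","7"):
    I=cv2.imread(f"pics/t{k}.png");x,y=proj("top",[[.43,-.11,.06]])[0].astype(int)
    print(x,y,k,"rows: gray along columns x+8..x+24"); 
    for yy in(y-2,y+4,y+10): print(I[yy,x+8:x+25,1])
E
```

```text
(array([-1.94, -2.24]), np.float64(124.8)) (array([-2.43, -2.13]), np.float64(120.6)) (array([ 1.11, -2.46]), np.float64(865.3))
(array([-2.96, -1.81]), np.float64(81.3)) (array([-2.84, -1.8 ]), np.float64(79.7)) (array([ 1.02, -0.8 ]), np.float64(944.8))
(array([0.4142, 0.2793, 0.1169, 0.3781]), np.float64(235.1))
366 210 5 rows: gray along columns x+8..x+24
[182 191 222 244 252 252 248 240 233 210 152  67  18  13  12  11   2]
[215 202 202 223 245 253 249 231 183 108  43  22  22   2   2  14  18]
[236 248 253 255 253 244 216 154  73  23   6  19  17  14   7  14  11]
366 210 7 rows: gray along columns x+8..x+24
[ 75 130 178 209 232 246 253 254 252 242 215 153  68  15  11   9  13]
[235 230 232 242 250 253 253 249 229 180 100  37  20  17  16  14   8]
[254 254 253 250 247 246 240 214 153  68  18  10   8  16  13  15  18]
```

```bash
cat > e.py <<'E'
from g import *
import sys
off=np.arange(-.012,.0161,.0005)
def prof(n,I,c,z,edge,lo,hi,yaw=-.209):
    cs,sn=np.cos(yaw),np.sin(yaw);u=np.linspace(lo,hi,25);G=I.astype(np.float32).mean(2);out=[]
    for s in off:
        L=[(.045+s,v) for v in u] if edge=="+x" else [(v,-.058-s) for v in u]
        uv=proj(n,[[cs*x-sn*y+c[0],sn*x+cs*y+c[1],z] for x,y in L]).astype(np.float32)
        out.append(cv2.remap(G,uv[None,:,0].copy(),uv[None,:,1].copy(),cv2.INTER_LINEAR)[0])
    return np.array(out)
def cross(p):
    hi=p[:14].max(0);lo=p[-8:].min(0);h=(hi+lo)/2;r=[]
    for j in range(p.shape[1]):
        i=np.where((p[:-1,j]>=h[j])&(p[1:,j]<h[j]))[0]
        r.append(1e3*(off[i[0]]+.0005*(p[i[0],j]-h[j])/(p[i[0],j]-p[i[0]+1,j])) if len(i) and hi[j]-lo[j]>60 else np.nan)
    return np.array(r)
k,zt=sys.argv[1],float(sys.argv[2])
for n,f in(("top","t"),("scene","s")):
    A=cv2.imread(f"pics/{f}5.png");B=cv2.imread(f"pics/{f}{k}.png")
    for e,lo,hi in(("+x",-.05,.05),("-y",-.038,.038)):
        a=cross(prof(n,A,RIM[n],.046,e,lo,hi));b=cross(prof(n,B,RIM[n],zt,e,lo,hi))
        print(n,e,"block",a[::3].round(1),"cover",b[::3].round(1),"diff",(b-a)[::3].round(1))
E
python3 e.py 7 .0668
```

```text
top +x block [3.5 3.4 3.7 4.3 4.2 4.1 3.7 3.5 4. ] cover [ 4.6 -4.9  nan  nan  nan  nan  nan  nan  nan] diff [ 1.2 -8.3  nan  nan  nan  nan  nan  nan  nan]
top -y block [3.1 2.8 3.2 3.  3.  3.  3.1 3.5 3.1] cover [5.2 5.4 5.2 5.7 5.2 5.8 5.4 5.7 6.2] diff [2.1 2.7 2.  2.7 2.2 2.8 2.3 2.2 3.1]
scene +x block [4.4 3.8 3.3 4.  3.4 3.5 3.  4.1 4. ] cover [nan nan 7.9 6.1 2.8 2.7 6.  4.7 2.3] diff [ nan  nan  4.7  2.2 -0.6 -0.8  3.1  0.6 -1.8]
scene -y block [3.1 2.8 2.7 2.8 2.1 2.2 2.6 2.8 2.3] cover [4.6 5.6 5.4 5.7 5.1 nan nan nan nan] diff [1.5 2.8 2.7 2.9 3.1 nan nan nan nan]
```

The -y edge sits 2.5 mm too far out in both views, and x looks within about 1 mm. I'll correct y and settle to about 11 mm above the rim.

>>> send_rows(
  increments=[
    [[0,0,0],[0.0015,0,0.002],-1],
    [[0,0,0],[0.0025,0,0.004],-1],
    [[0,0,0],[0.0025,0,0.004],-1],
    [[0,0,0],[0.0025,0,0.004],-1],
    [[0,0,0],[0.0025,0,0.004],-1],
    [[0,0,0],[0.0025,0,0.004],-1],
  ],
)

```text
clock: 16.08
tool_pos: [0.4292, -0.111, 0.0884]
orientation: [[0.21, 0.978, -0.0], [0.978, -0.21, -0.0], [-0.0, -0.0, -1.0]]
force: [-0.6, -0.2, -1.7]
grip_width: 0.126
finger_force: 59.4
```

```bash
python3 - <<'E'
from m import *
for n,f in(("scene","s"),("top","t")): cv2.imwrite(f"pics/{f}8.png",np.mean([capture(n) for _ in range(6)],0).round().astype(np.uint8))
s=observe();print(s["clock"],s["tool_pos"],s["orientation"],s["force"])
E
sed -i 's/\[::3\]//g' e.py; python3 e.py 8 .0628; python3 - <<'E'
import cv2,numpy as np
from m import *
J=[]
for f in("s5","s8"):
    I=cv2.imread(f"pics/{f}.png");x,y=proj("scene",[[.43,-.11,.06]])[0].astype(int);J.append(cv2.resize(I[y-20:y+20,x-20:x+20],(400,400),interpolation=cv2.INTER_CUBIC))
cv2.imwrite("pics/v8.png",np.hstack(J))
E
```

```text
16.675 [ 0.4291916  -0.11098153  0.08830432] [[ 2.10295712e-01  9.77637822e-01 -5.88254149e-05]
 [ 9.77637822e-01 -2.10295714e-01 -4.66661765e-05]
 [-5.79933518e-05 -4.76962536e-05 -9.99999997e-01]] [-0.53218788  0.24074332 -2.24364862]
top +x block [3.5 3.7 3.3 3.4 3.2 3.6 3.7 3.7 4.  4.3 4.2 4.  4.2 4.2 4.2 4.1 4.2 3.8
 3.7 3.7 3.6 3.5 3.3 3.6 4. ] cover [ 4.8  4.3  2.4 -1.1 -5.6  nan  nan  nan  nan  nan  nan  nan  nan  nan
  nan  nan  nan  nan  nan  nan  nan  nan  nan  nan  nan] diff [ 1.3  0.7 -0.9 -4.5 -8.8  nan  nan  nan  nan  nan  nan  nan  nan  nan
  nan  nan  nan  nan  nan  nan  nan  nan  nan  nan  nan]
top -y block [3.1 3.  2.8 2.8 2.8 3.1 3.2 3.  2.8 3.  3.3 3.3 3.  2.8 2.8 3.  3.2 3.2
 3.1 3.  3.  3.5 3.7 3.4 3.1] cover [2.9 3.1 3.2 3.1 3.  2.9 2.9 3.2 3.3 3.1 2.9 3.  3.1 3.3 3.2 2.9 2.8 2.8
 3.2 3.4 3.2 3.  3.  3.5 3.8] diff [-0.2  0.1  0.4  0.4  0.2 -0.3 -0.4  0.2  0.5  0.1 -0.3 -0.3  0.1  0.5
  0.4 -0.  -0.5 -0.4  0.1  0.4  0.2 -0.6 -0.7  0.1  0.7]
scene +x block [4.4 4.4 4.  3.8 3.3 3.2 3.3 3.2 3.6 4.  3.7 3.8 3.4 3.7 3.6 3.5 3.3 2.9
 3.  3.  3.4 4.1 4.2 4.4 4. ] cover [nan nan nan nan nan nan 7.  6.7 5.6 4.5 3.8 3.1 2.7 2.2 2.7 3.1 3.3 4.2
 4.3 4.1 3.6 2.5 2.2 2.  2.2] diff [ nan  nan  nan  nan  nan  nan  3.8  3.6  2.1  0.5  0.1 -0.7 -0.7 -1.5
 -0.9 -0.3 -0.   1.2  1.3  1.1  0.2 -1.6 -2.1 -2.4 -1.9]
scene -y block [3.1 3.2 3.  2.8 3.  3.1 2.7 2.5 2.6 2.8 2.6 2.1 2.1 2.5 2.6 2.2 2.  2.5
 2.6 2.4 2.5 2.8 3.  2.8 2.3] cover [1.8 2.1 2.2 2.8 3.  3.  3.  3.5 3.4 3.1 2.7 3.  2.1 3.3 3.2 nan nan nan
 nan nan nan nan nan nan nan] diff [-1.3 -1.1 -0.8  0.  -0.  -0.1  0.2  1.   0.7  0.3  0.1  0.9  0.1  0.8
  0.6  nan  nan  nan  nan  nan  nan  nan  nan  nan  nan]
```

View pics/v8.png

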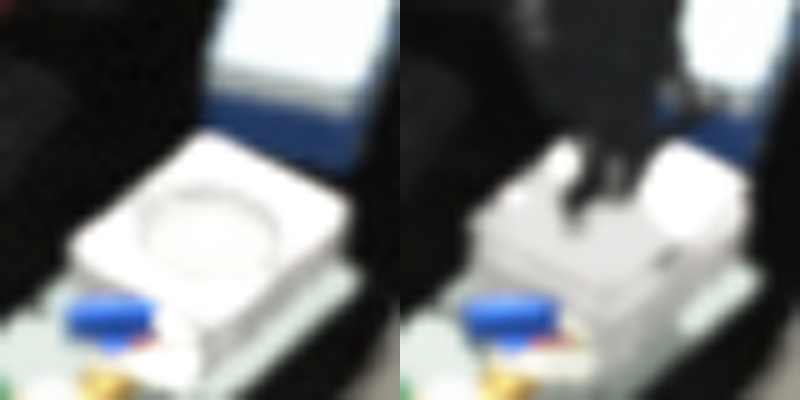

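The right-hand crop shows the cover level over the block, with the valve pointer still on the mark. The -y edge now matches to about 0.2 mm, the x offset is under about 1 mm, and the height above the rim is about 10.7 mm. I'll hand in.

```bash
python3 -c "
from rig import *
print(hand_in())"
```

```text
the job is handed in; nothing more can be done
None
```

I handed the job in at about 17 s, but the hand-in returned no verdict. By my last measurements the valve is let go on the green half-open mark. The cover is held level about 11 mm above the rim, aligned with the block's -y edge to within 0.5 mm and across it (x) to about 1 mm. I saw nothing else moved.

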